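Park the lock of the shop's demo tray and slide the tray out

TASK

Open the toy demo stand on the shop counter for the day: pull the spring-loaded T-knob up, twist it anticlockwise (seen from above) until it drops into its rest notch, and let go, so that the lock pin stays up by itself. Then slide the tray with the toy truck steadily, without slamming, all the way to its other end stop and leave it there with the knob still in its notch. Do not force the knob against its collar or the tray against the locked pin, and leave the other goods on the counter alone.

Things in the scene. Friction and masses are not known exactly. Their poses are not given: they have to be found in the camera images.
- stand: Fixed black display stand, base plate 205 (x) by 390 (y) by 12 mm. Origin on the counter at its middle; z up. The spring plunger's vertical axis stands at x = -65 mm, y = 0 on a steel bracket; the tray slides along the stand's +y.
- lock_axis (a point): Middle of the steel collar (38 mm across) around the plunger, 50 mm above the counter at the collar's flat low ring; axes as the stand's. On the ring stand two opposite humps, rims 62.5 mm above the counter, each with one radial rest notch 8 mm wide and 4 mm deep. The knob's cross-pin rides on this collar.
- rest_notch (a point): The plunger's axis at the height of the notch floors, 58.5 mm above the counter (axes as the stand's: it does not tell the notch's direction). The notch direction differs from stand to stand: 0.84 to 1.43 rad anticlockwise of the stand's x. The hump before it is 4 mm wide (about 0.27 to 0.55 rad before its middle), the one past it 10 mm; short of the hump the pin falls back to locked.
- knob_grip (a point): Centre of the black T-knob's bar: 44 mm long along this point's x, 13 mm thick along its y, 24 mm tall; 90 mm above the counter when locked, and rises with the pin. 37 mm under it, parallel to the bar, is the steel cross-pin, 5 mm thick, 34 mm long, that rides on the collar. 15 mm are free between bar and hump rims when locked.
- plunger (a joint): Lift of lock pin and knob, m; 0 locked (start). A spring pulls it down, 7 N at 0, 11 N at 0.012. The cross-pin clears the rims from 0.0125; hard stop at 0.017. It reads about 0.012 resting on a rim, 0.008 in the notch; the tray is free above 0.006. Over-pulling at the stop, or jamming the cross-pin down or sideways into the collar, with more than 30 N damages the lock.
- knob (a joint): Turn of the T-knob, rad; 0 locked (start, bar along the stand's x), grows anticlockwise seen from above; hard stops at -0.05 and 1.75. The cross-pin drops into the rest notch within about 0.07 rad of the notch's middle. Turn it raised over the rims or lightly rubbing on them, and feel for the drop.
- tray (a joint): Travel of the tray along the stand's +y, m: 0 closed and locked (start), 0.09 at the other end stop. About 3 N of friction, 0.6 kg; it stays where left. It must not go faster than 0.3 m/s, nor be pushed with more than 15 N against the locked pin, whose hole leaves 1.5 mm of play.
- tray_handle (a point): Middle of the grip fin on the tray, 56 mm above the counter: aluminium plate 50 mm along the stand's x, 14 mm thick along its y, top at 76 mm, foot on the deck at 26 mm. Axes as the stand's. A toy truck, up to 64 mm above the counter, is fastened on the tray, 60 mm clear of the fin on the -y side.
- toy_bus: Bystander: loose green toy bus, 60 x 130 x 62 mm, origin under its centre. Leave alone.
- jar: Bystander: loose jar, 72 mm across, 110 mm high, origin under its centre. Leave alone.
- gift_box: Bystander: loose cardboard gift box, 80 x 110 x 55 mm, origin under its centre. Leave alone.

How it is judged:
On the way, in this order (a step that is already met when the one before it is completed fails the run):
1. the knob rests in its notch by itself, let go, the tray not yet moved (value of joint plunger between 0.0065 and 0.0098 m and value of joint knob above 0.7 rad and contact force between the fingers and knob below 0.2 N and value of joint tray below 0.004 m), for 0.2 s.
2. the tray is at its other end stop (value of joint tray above 0.085 m), for 0.1 s.
At the end, for the whole second after the job is handed in: The lock pin stays up by itself with the knob in its rest notch (lift 6.5 to 9.8 mm, turned more than 0.7 rad), and the tray stands still within 5 mm of its other end stop (value of joint plunger between 0.0065 and 0.0098 m and value of joint knob above 0.7 rad and value of joint tray above 0.085 m and linear speed of tray below 0.01 m/s); the robot touches nothing.
It fails at once if the knob is forced against its collar with more than 30 N (contact force between plunger and collar above 30 N).
It fails at once if the tray is forced against the locked pin with more than 15 N (contact force between plunger and tray above 15 N).
It fails at once if the tray is slammed (faster than 0.3 m/s) (velocity of joint tray above 0.3 m/s).
It fails at once if one of the other goods is moved more than 20 mm (distance of any of toy_bus, jar, gift_box from where it was at the start of the episode above 0.02 m).
It also fails if it takes over 61 s, if anything falls off the work surface, if the arm or the gripper's body presses on something with over 40 N, if the wrist force passes 120 N, or if a joint passes its speed limit or range.

ROBOT

A 7-joint arm with a two-finger parallel gripper is mounted at the origin on the work surface. World frame = base frame: x ahead of the robot, y to its left, z up, the work surface at z = 0. Lengths are in m, angles in rad, forces in N, time in s.
With the tool pointing down it reaches from about 0.4 to 0.85 m from the base axis. Payload 4.5 kg.
Tool frame: the origin (TCP) lies between the finger pads; the fingertips stand r.tip_reach ahead of it and the grasp point (between the pads) lies 11 mm behind it (r.tip_reach is the distance from the TCP to the fingertips, in m); z points along the fingers, y is the line along which they close (so a half turn about z gives the same grasp; the last joint's range is limited). The gripper opens to 88 mm and grips with 3 to 60 N. Pads are 18 mm wide; open, the fingers measure 123 mm over their backs; the gripper's body (75 mm by 187 mm) begins 45 mm behind the grasp point.
Start: joints at [1.295, 0.689, -0.195, 1.565, 0.157, 0.902, -0.215], TCP at [0.191, -0.595, 0.247] pointing down, gripper open.
Joint ranges: [-3.01, 3.01], [-0.46, 2.08], [-1.47, 1.51], [0.13, 2.56], [-1, 4.14], [0.04, 2.09], [-2.66, 2.66]. Speed limits (rad/s): [2.57, 2.57, 3.14, 3.14, 3.14, 3.14, 3.14].

INTERFACE

Orientations are given as a unit quaternion [x, y, z, w].
In Python, from plant import r, vision, workorder gives the robot as it stands.
- The arm moves only by the tool drive_tool, never from a script. Its argument "targets" is a list of rows, each an object of numbers: "tx", "ty", "tz": the shift along the world's x, y, z in units of 0.03 m (1.0 is 0.03 m); "wx", "wy", "wz": the turn, a rotation vector about the world's x, y, z in units of 60 degrees (1.0 is 60 degrees); "claw": the opening, from -1 (shut) to 1 (fully open). A call has exactly 8 rows; each row shifts and turns the commanded pose from where the row before left it; what a row does not reach is not made up. A row lasts 1/10 s, in which the tool goes at most 50 mm and 8.59 degrees, less where a joint would pass 70% of its speed; a pose out of reach is approached as far as the arm can. A call with a number of a shift or a turn outside -1 to 1 is refused whole. A call with a gripper value outside its range is refused whole. The fingers move at their own pace and stop on an object; "force" is the grip in N (left out, the last holds). Time passes only in rows, so rows that do not move let the fingers close, or fill a call up. It gives the time, the measured TCP pose, the force, the opening and the grip force at its end, in the units of the state.
- r.get_state(): the state, without advancing time (a new reading comes with each control period).
- vision.snapshot(name): name is "scene" or "top"; returns a dict with "image" (480x640x3 uint8, blue, green, red), "range_z" (480x640 float32, m along the optical axis (not along the pixel's ray), 0 where there is no reading), "K" (3x3 intrinsics, pixels), "cam_to_world" (4x4, takes a point from camera to world coordinates). Camera axes: x right, y up, looking along -z (the intrinsics and any distortion apply to the point x, -y, -z); pixel columns grow to the right and rows downward; lengths in m; the calibration is good to about 2 mm. A picture is of the moment at which its call begins.
- workorder.finish_job(): hands the job in; it is judged then, once.
The state is a dict: "clock": time; "q": joint angles; "qd": joint speeds; "joint_torque": joint torques, N m; "tool_pos": TCP position; "eef_rot": TCP orientation; "contact_force": force on the tool from outside, world axes, zero at the start; "moment": the same for the moment, N m; "opening": opening from 0.0 (shut) to 1.0 (fully open); "finger_force": force on a finger pad.
Only numpy, scipy, OpenCV 4.12 (cv2) and the standard library are available. Lean on these libraries where they do the work, as an engineer would, in place of code of your own. Each camera call takes 0.05 s, during which the arm holds its last target. There are 200 camera calls.

## Working session

There is one attempt and no reset: what is moved stays moved. The work goes in short steps, Python scripts to look and compute and a tool call to move; the robot and the scene stay as the last step left them, time stands still between calls to the robot, and variables do not carry over. Pictures are saved under pics/ and viewed, at most 10 in all, crops included, and the job is handed in when it is done.

Besides the shell and the picture viewer there is one more tool, called after ">>>" as name([rows], argument=value, ...), one row to a line, values as JSON. drive_tool: Moves the arm, as the interface text tells. Its arguments: {"type":"object","properties":{"targets":{"type":"array","items":{"type":"object","properties":{"tx":{"type":"number"},"ty":{"type":"number"},"tz":{"type":"number"},"wx":{"type":"number"},"wy":{"type":"number"},"wz":{"type":"number"},"claw":{"type":"number"}}}},"force":{"type":"number"}},"required":["targets"]}

```bash
ls; mkdir -p pics; python3 - <<'E'
from plant import r, vision
import cv2,numpy as np
for n in("scene","top"):
    s=vision.snapshot(n); cv2.imwrite(f"pics/{n}0.png",s["image"]); np.savez(f"{n}0.npz",**s)
    print(n,s["K"],s["cam_to_world"])
st=r.get_state(); print(st, r.tip_reach)
E
```

```text
pics
scene [[476.90701674   0.         314.54104753]
 [  0.         476.90701674 232.54801691]
 [  0.           0.           1.        ]] [[ 0.58538885 -0.69759713  0.41313211  1.04711613]
 [ 0.81075115  0.50270004 -0.29995872 -0.3692687 ]
 [ 0.00156882  0.51053982  0.85985268  1.15450548]
 [ 0.          0.          0.          1.        ]]
top [[515.29633854   0.         325.07886005]
 [  0.         515.29633854 242.73999549]
 [  0.           0.           1.        ]] [[ 0.0021225   0.99021954 -0.13950183  0.30187482]
 [-0.99980516  0.00483908  0.01913714  0.01633847]
 [ 0.01962503  0.13943404  0.99003687  1.48293262]
 [ 0.          0.          0.          1.        ]]
{'clock': 0.1, 'q': array([ 1.29483357,  0.68987975, -0.19455889,  1.56621289,  0.15731459,
        0.90251868, -0.21511942]), 'qd': array([ 1.23134905e-03, -3.94966575e-03, -3.70617561e-04, -2.90472048e-03,
        8.52146052e-06,  2.02548649e-03, -2.75178000e-04]), 'joint_torque': array([-2.30061523e-03, -5.28500819e+01, -1.27137959e+00, -1.53837991e+01,
       -5.25563385e-02,  1.95022920e-03,  3.75284401e-05]), 'tool_pos': array([ 0.19032947, -0.59474184,  0.24601116]), 'eef_rot': array([ 9.88022371e-01,  1.54308569e-01, -1.78905711e-04, -7.91930904e-04]), 'contact_force': array([ 0.63487055, -0.61738851, -0.52552115]), 'moment': array([ 0.0832968 ,  0.01097396, -0.03293412]), 'finger_force': 0.0, 'opening': 1.0026854891756734} 0.008
```

View pics/top0.png

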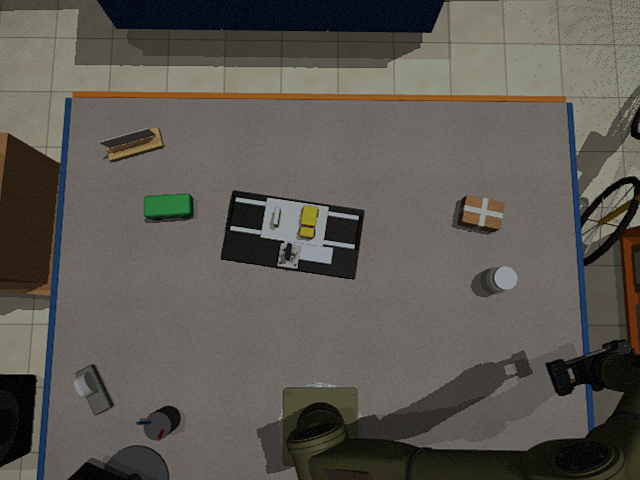

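View pics/scene0.png

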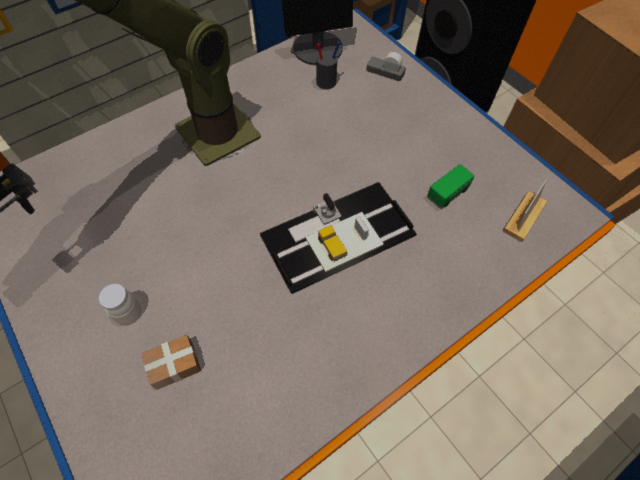

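The top view shows the stand around (293,234), with its knob at (289,250), the fin at (276,215) and the truck at (310,221). Stand +y points image left.

```bash
cat > h.py <<'E'
import numpy as np,cv2
def ray(s,uv,z):
    K,T=s["K"],s["cam_to_world"]; uv=np.atleast_2d(np.float64(uv))
    d=np.c_[(uv[:,0]-K[0,2])/K[0,0],-(uv[:,1]-K[1,2])/K[1,1],-np.ones(len(uv))]@T[:3,:3].T
    return T[:3,3]+d*((z-T[2,3])/d[:,2])[:,None]
def pts(s):
    v,u=np.mgrid[:480,:640]; Z=s["range_z"]; K,T=s["K"],s["cam_to_world"]
    P=np.stack([(u-K[0,2])/K[0,0]*Z,-(v-K[1,2])/K[1,1]*Z,-Z],-1)
    return P@T[:3,:3].T+T[:3,3]
E
python3 - <<'E'
from h import *
for n,roi in(("top",(205,375,180,290)),("scene",(250,425,175,300))):
    s=dict(np.load(n+"0.npz")); im=s["image"]; u0,u1,v0,v1=roi
    m=np.zeros((480,640),np.uint8); m[v0:v1,u0:u1]=(im[v0:v1,u0:u1].max(2)<45)*255
    m=cv2.morphologyEx(m,cv2.MORPH_CLOSE,np.ones((5,5)))
    c=max(cv2.findContours(m,0,cv2.CHAIN_APPROX_NONE)[0],key=cv2.contourArea)
    p=ray(s,cv2.convexHull(c)[:,0],.012)[:,:2]
    (cx,cy),wh,a=cv2.minAreaRect(np.float32(p*1000)); print(n,cx,cy,wh,a)
    bp=cv2.boxPoints(((cx,cy),wh,a)); print(bp)
    P=pts(s); sub=P[v0:v1,u0:u1].reshape(-1,3)
    g=im[v0:v1,u0:u1].reshape(-1,3)
    for lo,hi in((.095,.115),(.068,.08)):
        k=(sub[:,2]>lo)&(sub[:,2]<hi); q=sub[k]
        print(lo,k.sum(), q.mean(0) if k.any() else None, np.ptp(q,0) if k.any() else None)
    cr=im[195:275,235:345] if n=="top" else im[185:245,290:400]
    cv2.imwrite(f"pics/{n}c.png",cv2.resize(cr,None,fx=6,fy=6,interpolation=2))
E
```

```text
top 533.5198974609375 82.44651794433594 (389.7018737792969, 204.8568572998047) 81.52643585205078
[[ 403.4977   -95.18428]
 [ 606.1183  -125.37056]
 [ 663.5421   260.07733]
 [ 460.9215   290.2636 ]]
0.095 78 [0.47535464 0.08885269 0.10242432] [0.04130183 0.01597246 0.01401721]
0.068 96 [0.56974502 0.11662072 0.07489678] [0.11982983 0.10276047 0.01178556]
scene 538.8937377929688 190.95925903320312 (178.3135223388672, 237.86312866210938) 82.54817962646484
[[409.4037  117.98003]
 [645.2579   87.13097]
 [668.3838  263.93848]
 [432.5296  294.78754]]
0.095 73 [0.47874367 0.08899346 0.1004018 ] [0.04473183 0.01783044 0.01053317]
0.068 98 [0.57523815 0.12152549 0.0743602 ] [0.13049819 0.09436952 0.0114937 ]
```

View pics/topc.png

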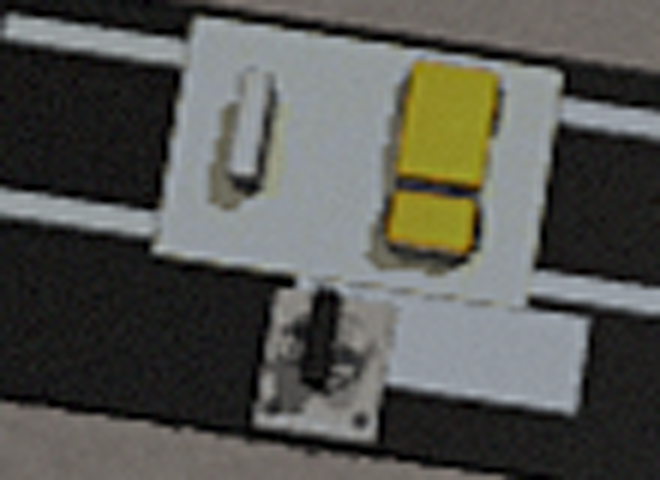

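```bash
python3 - <<'E'
from h import *
o=np.array([.5335,.0824]); a=-.1479; R=np.array([[np.cos(a),-np.sin(a)],[np.sin(a),np.cos(a)]])
for n,roi in(("top",(205,375,180,290)),("scene",(250,425,175,300))):
    s=dict(np.load(n+"0.npz")); im=s["image"]; u0,u1,v0,v1=roi
    m=np.zeros((480,640),np.uint8); m[v0:v1,u0:u1]=(im[v0:v1,u0:u1].max(2)<45)*255
    m=cv2.morphologyEx(m,cv2.MORPH_OPEN,np.ones((2,2)))
    cs=[c for c in cv2.findContours(m,0,cv2.CHAIN_APPROX_NONE)[0] if cv2.contourArea(c)>150]
    p=ray(s,cv2.convexHull(np.vstack(cs))[:,0],.012)[:,:2]
    print(n,cv2.minAreaRect(np.float32(p*1000)))
    P=pts(s)
    loc=(P[...,:2]-o)@R
    # knob: depth-tall pixels near plunger
    k=(P[...,2]>.085)&(abs(loc[...,0]+.065)<.04)&(abs(loc[...,1])<.03)
    vv,uu=np.nonzero(k); q=(ray(s,np.c_[uu,vv],.102)[:,:2]-o)@R
    print("knob px",uu.min(),uu.max(),vv.min(),vv.max(),"local on z=.102",q.min(0),q.max(0), "zmax",np.percentile(P[k][:,2],[5,50,95]))
    f=(P[...,2]>.070)&(P[...,2]<.085)&(loc[...,0]>-.03)
    g=f&(im.max(2).astype(int)-im.min(2)<50)
    vv,uu=np.nonzero(g); q=(ray(s,np.c_[uu,vv],.076)[:,:2]-o)@R
    print("fin",len(q),np.percentile(q,[3,50,97],axis=0) if len(q) else'')
    cr=im[240:272,275:305] if n=="top" else im[188:228,305:350]
    cv2.imwrite(f"pics/{n}k.png",cv2.resize(cr,None,fx=12,fy=12,interpolation=0))
E
```

```text
top ((530.575439453125, 79.53810119628906), (389.5829772949219, 204.68370056152344), 81.52659606933594)
knob px 285 291 243 259 local on z=.102 [-0.08185203 -0.00926704] [-0.03769547  0.00448365] zmax [0.09502481 0.10212527 0.10792132]
fin 185 [[-0.02242894 -0.57452798]
 [ 0.05162644  0.05265385]
 [ 0.21909615  0.55416826]]
scene ((543.8687744140625, 82.98005676269531), (392.4067077636719, 202.64427185058594), 81.43754577636719)
knob px 323 333 193 208 local on z=.102 [-0.07704427 -0.01300461] [-0.024432    0.00478927] zmax [0.08671682 0.09951612 0.1043039 ]
fin 467 [[-0.02717759 -0.61287218]
 [ 0.02918618  0.51456728]
 [ 0.20231453  0.97869173]]
```

View pics/scenek.png

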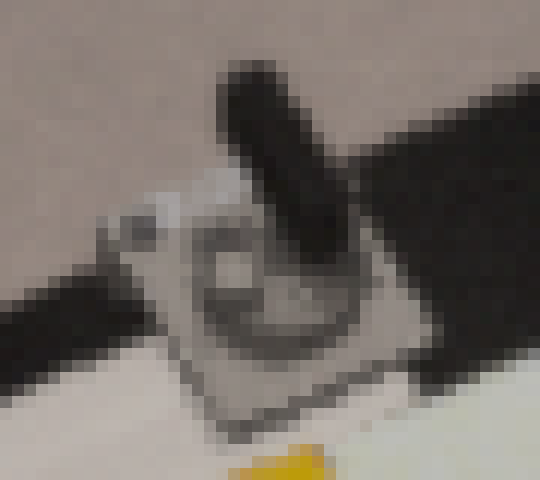

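The scene crop shows the black bar from (250,75) to (320,250) above the light bracket. The two views agree on the stand to about 4 mm, at roughly (0.535, 0.083) with yaw -0.148. I'll move towards the knob now and refine the position up close.

>>> drive_tool([
  {"tx": 0.8,"ty": 1,"wz": -0.055,"claw": 1},
  {"tx": 0.8,"ty": 1,"wz": -0.055,"claw": 1},
  {"tx": 0.8,"ty": 1,"wz": -0.055,"claw": 1},
  {"tx": 0.8,"ty": 1,"wz": -0.055,"claw": 1},
  {"tx": 0.8,"ty": 1,"wz": -0.055,"claw": 1},
  {"tx": 0.8,"ty": 1,"wz": -0.055,"claw": 1},
  {"tx": 0.8,"ty": 1,"wz": -0.055,"claw": 1},
  {"tx": 0.8,"ty": 1,"wz": -0.055,"claw": 1},
])

```text
validation failed for argument at $.ta...
```

>>> drive_tool([
  {"tx": 0.37,"ty": 1,"claw": 1},
  {"tx": 0.37,"ty": 1,"claw": 1},
  {"tx": 0.37,"ty": 1,"claw": 1},
  {"tx": 0.37,"ty": 1,"claw": 1},
  {"tx": 0.37,"ty": 1,"claw": 1},
  {"tx": 0.37,"ty": 1,"claw": 1},
  {"tx": 0.37,"ty": 1,"claw": 1},
  {"claw": 1},
])

```text
validation failed for argument at $.ta...
```

>>> drive_tool([
  {"tx": 0.8,"ty": 1.0,"tz": 0.0,"wx": 0.0,"wy": 0.0,"wz": -0.055,"claw": 1.0},
  {"tx": 0.8,"ty": 1.0,"tz": 0.0,"wx": 0.0,"wy": 0.0,"wz": -0.055,"claw": 1.0},
  {"tx": 0.8,"ty": 1.0,"tz": 0.0,"wx": 0.0,"wy": 0.0,"wz": -0.055,"claw": 1.0},
  {"tx": 0.8,"ty": 1.0,"tz": 0.0,"wx": 0.0,"wy": 0.0,"wz": -0.055,"claw": 1.0},
  {"tx": 0.8,"ty": 1.0,"tz": 0.0,"wx": 0.0,"wy": 0.0,"wz": -0.055,"claw": 1.0},
  {"tx": 0.8,"ty": 1.0,"tz": 0.0,"wx": 0.0,"wy": 0.0,"wz": -0.055,"claw": 1.0},
  {"tx": 0.8,"ty": 1.0,"tz": 0.0,"wx": 0.0,"wy": 0.0,"wz": -0.055,"claw": 1.0},
  {"tx": 0.8,"ty": 1.0,"tz": 0.0,"wx": 0.0,"wy": 0.0,"wz": -0.055,"claw": 1.0},
])

```text
clock: 0.9
tool_pos: [0.3832, -0.3538, 0.2465]
eef_rot: [0.997, -0.077, -0.0, -0.0]
contact_force: [0.2, -0.1, -0.5]
opening: 1.001
finger_force: 0.0
```

>>> drive_tool([
  {"tx": 0.36,"ty": 1.0,"tz": 0.0,"wx": 0.0,"wy": 0.0,"wz": 0.0,"claw": 1.0},
  {"tx": 0.36,"ty": 1.0,"tz": 0.0,"wx": 0.0,"wy": 0.0,"wz": 0.0,"claw": 1.0},
  {"tx": 0.36,"ty": 1.0,"tz": 0.0,"wx": 0.0,"wy": 0.0,"wz": 0.0,"claw": 1.0},
  {"tx": 0.36,"ty": 1.0,"tz": 0.0,"wx": 0.0,"wy": 0.0,"wz": 0.0,"claw": 1.0},
  {"tx": 0.36,"ty": 1.0,"tz": 0.0,"wx": 0.0,"wy": 0.0,"wz": 0.0,"claw": 1.0},
  {"tx": 0.36,"ty": 1.0,"tz": 0.0,"wx": 0.0,"wy": 0.0,"wz": 0.0,"claw": 1.0},
  {"tx": 0.36,"ty": 1.0,"tz": 0.0,"wx": 0.0,"wy": 0.0,"wz": 0.0,"claw": 1.0},
  {"tx": 0.36,"ty": 1.0,"tz": 0.0,"wx": 0.0,"wy": 0.0,"wz": 0.0,"claw": 1.0},
])

```text
clock: 1.7
tool_pos: [0.4691, -0.1139, 0.2465]
eef_rot: [0.997, -0.075, -0.0, 0.0]
contact_force: [0.6, -0.2, -0.1]
opening: 1.001
finger_force: 0.0
```

>>> drive_tool([
  {"tx": 0.0,"ty": 1.0,"tz": -0.4,"wx": 0.0,"wy": 0.0,"wz": 0.0,"claw": 1.0},
  {"tx": 0.0,"ty": 1.0,"tz": -0.4,"wx": 0.0,"wy": 0.0,"wz": 0.0,"claw": 1.0},
  {"tx": 0.0,"ty": 1.0,"tz": -0.4,"wx": 0.0,"wy": 0.0,"wz": 0.0,"claw": 1.0},
  {"tx": 0.0,"ty": 1.0,"tz": -0.4,"wx": 0.0,"wy": 0.0,"wz": 0.0,"claw": 1.0},
  {"tx": 0.0,"ty": 1.0,"tz": -0.4,"wx": 0.0,"wy": 0.0,"wz": 0.0,"claw": 1.0},
  {"tx": 0.0,"ty": 1.0,"tz": -0.4,"wx": 0.0,"wy": 0.0,"wz": 0.0,"claw": 1.0},
  {"tx": 0.0,"ty": 0.8,"tz": -0.4,"wx": 0.0,"wy": 0.0,"wz": 0.0,"claw": 1.0},
  {"tx": 0.0,"ty": 0.0,"tz": 0.0,"wx": 0.0,"wy": 0.0,"wz": 0.0,"claw": 1.0},
])

```text
clock: 2.5
tool_pos: [0.468, 0.0927, 0.1613]
eef_rot: [0.997, -0.072, -0.001, -0.001]
contact_force: [-0.7, 0.3, -0.3]
opening: 0.997
finger_force: 0.0
```

```bash
python3 - <<'E'
from plant import r, vision
from h import *
s=vision.snapshot("scene"); np.savez("scene1.npz",**s)
print(s.keys()); st=r.get_state(); print(st["q"],st["tool_pos"],st["eef_rot"])
cv2.imwrite("pics/scene1.png",cv2.resize(s["image"][120:260,250:430],None,fx=4,fy=4,interpolation=2))
E
```

```text
dict_keys(['image', 'range_z', 'K', 'cam_to_world'])
[-0.31074065  0.64703227  0.03838576  2.09096319 -0.05993474  0.40639317
 -1.94304598] [0.46830559 0.09018977 0.16202492] [ 9.97290580e-01 -7.35569462e-02 -9.33314481e-04  5.46490078e-05]
```

View pics/scene1.png

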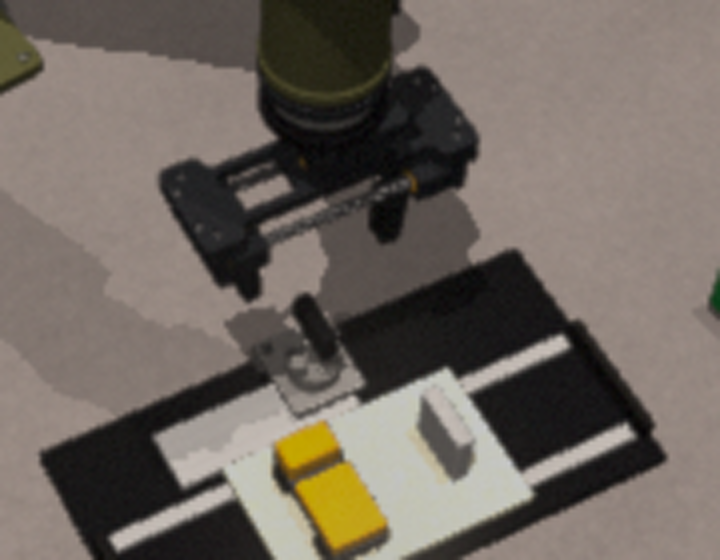

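The scene crop shows the open fingers, tips at about (250,298) and (388,240), straddling the knob (bar from (303,297) to (325,355)). I'll check both against their projections.

```bash
cat >> h.py <<'E'
def proj(s,p):
    K,T=s["K"],s["cam_to_world"]; c=(np.atleast_2d(p)-T[:3,3])@T[:3,:3]
    return np.c_[K[0,0]*c[:,0]/-c[:,2]+K[0,2],-K[1,1]*c[:,1]/-c[:,2]+K[1,2]]
E
python3 - <<'E'
from h import *
s=dict(np.load("scene1.npz")); t=np.array([.4683,.0902,.162]); y=np.array([-.147,-.989,0]); x=np.array([.989,-.147,0])
f=lambda p:((proj(s,p)-[250,120])*4).round(1)
tip=t-[0,0,.008]
print("pred tips inner/outer",f([tip+y*.044,tip-y*.044,tip+y*.0615,tip-y*.0615]))
for ex in(-9,9): print("corner",f([tip+y*.044+x*ex/1e3,tip-y*.044+x*ex/1e3, tip+y*.0615+x*ex/1e3,tip-y*.0615+x*ex/1e3]))
k=np.array([.4692,.092,.102])
print("knob top corners",f([k+x*a*.022+y*b*.0065 for a in(-1,1) for b in(-1,1)]),f([k,k+x*.022-[0,0,.024]]))
m=s["image"][185:212,318:340].max(2); print(m)
a=s["range_z"]; P=pts(s)
k2=(P[...,2]>.085)&(P[...,2]<.115)&(abs(P[...,0]-.475)<.04)&(abs(P[...,1]-.09)<.03)
vv,uu=np.nonzero(k2);print(len(uu),P[k2].mean(0),uu.min(),uu.max(),vv.min(),vv.max())
cv2.imwrite("pics/z.png",cv2.resize(s["image"][165:215,300:360],None,fx=12,fy=12,interpolation=0))
E
```

```text
pred tips inner/outer [[247.4 284.4]
 [367.  234.1]
 [223.1 294.7]
 [390.3 224.3]]
corner [[241.  274.3]
 [360.3 224.3]
 [216.8 284.5]
 [383.6 214.6]]
corner [[253.8 294.6]
 [373.7 243.9]
 [229.4 304.9]
 [397.1 234.1]]
knob top corners [[301.9 277.6]
 [285.  284.7]
 [332.9 325.2]
 [315.8 332.6]] [[308.8 304.8]
 [323.2 348.9]]
[[141 148 147 147 150 148 147 149 150 152 151 150 149 142  97  87  86  88
   89  88  90  90]
 [148 148 147 147 150 151 147 148 148 152 151 153 150 141  98  89  89  89
   90  90  90  90]
 [149 150 150 150 150 150 151 149 149 148 148 152 149 111  93  88  90  91
   92  90  89  88]
 [152 151 150 148 149 151 151 150 150 151 151 151 144 100  90  90  90  91
   89  88  88  88]
 [149 151 148 148 150 150 148 147 148 149 150 148 110  89  91  90  90  90
   90  87  89  89]
 [150 150 151 150 150 149 147 149 147 153 151 148 103  89  89  90  92  90
   90  90  89  89]
 [152 151 148 150 150 146 148 149 150 151 151 149 102  91  88  91  91  89
   90  89  90  91]
 [152 153 150 151 148 146 144 145 146 146 148 142  99  89  88  89  92  90
   89  91  91  89]
 [148 148 152 152 150 141 11
[... 1093 characters left out ...]
  71  71  70  71  71  73  79 113  61  30  24  27  28  25  33  63  37
   25  26  24  28]
 [ 68  71  69  67  66  65  69  63  81  68  35  24  24  25  24  27  56  71
   41  30  28  27]
 [ 60  72  71  64  52  51  55  59  71  70  48  31  25  23  26  28  60 107
   62  35  30  30]
 [ 68  73  70  56  48  61  73  76  99  77  66  42  28  23  24  34  70  98
   97  52  32  32]
 [ 72  72  71  63  74 120 126 125 110  80  74  59  34  28  37  53  61  79
  118  88  46  30]
 [ 72  73  71  69  88 128 132 131 108  92  85  79  55  53  54  58  58  77
  122 129  64  34]
 [ 73  73  69  66  93 123 129 125 107 125 127 118  89  73  75  75  71  73
   97 127  90  46]]
95 [0.47977368 0.08786805 0.09817289] 323 333 193 208
```

View pics/z.png

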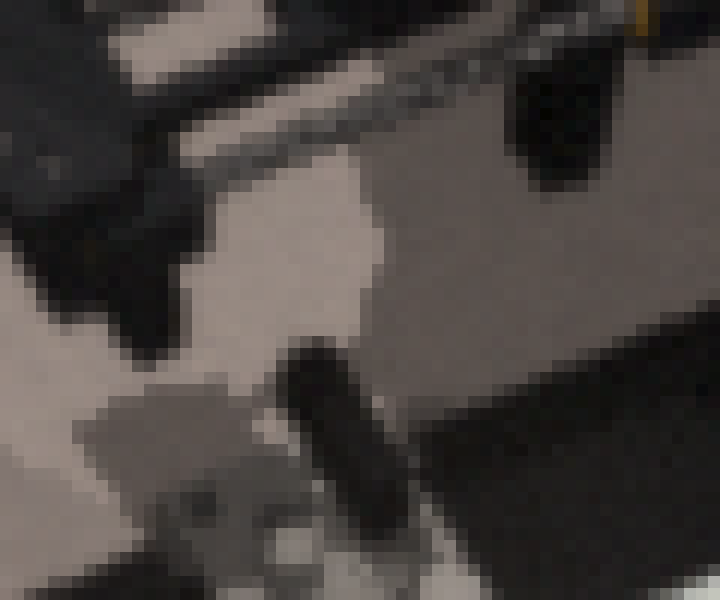

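Finger tips project to within about 1 px of where they appear, so the calibration holds. Both views put the knob at about (0.474, 0.089), so I'll descend and narrow the fingers.

>>> drive_tool([
  {"tx": 0.18,"ty": -0.03,"tz": -0.5,"wx": 0.0,"wy": 0.0,"wz": 0.0,"claw": 1.0},
  {"tx": 0.0,"ty": 0.0,"tz": -0.5,"wx": 0.0,"wy": 0.0,"wz": 0.0,"claw": 0.5},
  {"tx": 0.0,"ty": 0.0,"tz": -0.5,"wx": 0.0,"wy": 0.0,"wz": 0.0,"claw": 0.2},
  {"tx": 0.0,"ty": 0.0,"tz": -0.5,"wx": 0.0,"wy": 0.0,"wz": 0.0,"claw": -0.1},
  {"tx": 0.0,"ty": 0.0,"tz": -0.5,"wx": 0.0,"wy": 0.0,"wz": 0.0,"claw": -0.3},
  {"tx": 0.0,"ty": 0.0,"tz": -0.2,"wx": 0.0,"wy": 0.0,"wz": 0.0,"claw": -0.3},
  {"tx": 0.0,"ty": 0.0,"tz": 0.0,"wx": 0.0,"wy": 0.0,"wz": 0.0,"claw": -0.3},
  {"tx": 0.0,"ty": 0.0,"tz": 0.0,"wx": 0.0,"wy": 0.0,"wz": 0.0,"claw": -0.3},
], force=10)

```text
clock: 3.35
tool_pos: [0.4747, 0.0872, 0.0823]
eef_rot: [0.997, -0.076, 0.0, 0.0]
contact_force: [0.3, 0.9, -0.7]
opening: 0.384
finger_force: 0.0
```

>>> drive_tool([
  {"tx": 0.0,"ty": 0.0,"tz": 0.0,"wx": 0.0,"wy": 0.0,"wz": 0.0,"claw": -0.4},
  {"tx": 0.0,"ty": 0.0,"tz": 0.0,"wx": 0.0,"wy": 0.0,"wz": 0.0,"claw": -0.5},
  {"tx": 0.0,"ty": 0.0,"tz": 0.0,"wx": 0.0,"wy": 0.0,"wz": 0.0,"claw": -0.55},
  {"tx": 0.0,"ty": 0.0,"tz": 0.0,"wx": 0.0,"wy": 0.0,"wz": 0.0,"claw": -0.6},
  {"tx": 0.0,"ty": 0.0,"tz": 0.0,"wx": 0.0,"wy": 0.0,"wz": 0.0,"claw": -0.65},
  {"tx": 0.0,"ty": 0.0,"tz": 0.0,"wx": 0.0,"wy": 0.0,"wz": 0.0,"claw": -0.7},
  {"tx": 0.0,"ty": 0.0,"tz": 0.0,"wx": 0.0,"wy": 0.0,"wz": 0.0,"claw": -0.8},
  {"tx": 0.0,"ty": 0.0,"tz": 0.0,"wx": 0.0,"wy": 0.0,"wz": 0.0,"claw": -0.8},
], force=10)

```text
clock: 4.15
tool_pos: [0.4747, 0.0888, 0.0819]
eef_rot: [0.997, -0.075, 0.0, -0.001]
contact_force: [0.6, 3.6, 1.2]
opening: 0.145
finger_force: 10.0
```

Gripped: the opening reads 12.8 mm against the 13 mm bar. Next, a firmer grip and the lift.

>>> drive_tool([
  {"tx": 0.0,"ty": 0.03,"tz": 0.0,"wx": 0.0,"wy": 0.0,"wz": 0.0,"claw": -0.9},
  {"tx": 0.0,"ty": 0.0,"tz": 0.0,"wx": 0.0,"wy": 0.0,"wz": 0.0,"claw": -0.9},
  {"tx": 0.0,"ty": 0.0,"tz": 0.1,"wx": 0.0,"wy": 0.0,"wz": 0.0,"claw": -0.9},
  {"tx": 0.0,"ty": 0.0,"tz": 0.1,"wx": 0.0,"wy": 0.0,"wz": 0.0,"claw": -0.9},
  {"tx": 0.0,"ty": 0.0,"tz": 0.1,"wx": 0.0,"wy": 0.0,"wz": 0.0,"claw": -0.9},
  {"tx": 0.0,"ty": 0.0,"tz": 0.1,"wx": 0.0,"wy": 0.0,"wz": 0.0,"claw": -0.9},
  {"tx": 0.0,"ty": 0.0,"tz": 0.08,"wx": 0.0,"wy": 0.0,"wz": 0.0,"claw": -0.9},
  {"tx": 0.0,"ty": 0.0,"tz": 0.0,"wx": 0.0,"wy": 0.0,"wz": 0.0,"claw": -0.9},
], force=30)

```text
clock: 4.95
tool_pos: [0.4744, 0.0888, 0.0963]
eef_rot: [0.997, -0.075, 0.0, -0.0]
contact_force: [1.3, 4.2, -10.8]
opening: 0.147
finger_force: 30.0
```

```bash
python3 - <<'E'
from plant import r
s=r.get_state(); print({k:s[k] for k in("clock","tool_pos","contact_force","moment","finger_force","opening")})
E
```

```text
{'clock': 4.95, 'tool_pos': array([0.47440181, 0.08883966, 0.096338  ]), 'contact_force': array([  1.26475065,   4.23823463, -10.82750649]), 'moment': array([ 0.91727784, -0.47327445,  0.00753568]), 'finger_force': 29.998320224694908, 'opening': 0.14692050956289815}
```

>>> drive_tool([
  {"tx": 0.0,"ty": 0.03,"tz": 0.02,"wx": 0.0,"wy": 0.0,"wz": 0.0,"claw": -0.9},
  {"tx": 0.0,"ty": 0.0,"tz": 0.0,"wx": 0.0,"wy": 0.0,"wz": 0.05,"claw": -0.9},
  {"tx": 0.0,"ty": 0.0,"tz": 0.0,"wx": 0.0,"wy": 0.0,"wz": 0.05,"claw": -0.9},
  {"tx": 0.0,"ty": 0.0,"tz": 0.0,"wx": 0.0,"wy": 0.0,"wz": 0.05,"claw": -0.9},
  {"tx": 0.0,"ty": 0.0,"tz": 0.0,"wx": 0.0,"wy": 0.0,"wz": 0.05,"claw": -0.9},
  {"tx": 0.0,"ty": 0.0,"tz": 0.0,"wx": 0.0,"wy": 0.0,"wz": 0.05,"claw": -0.9},
  {"tx": 0.0,"ty": 0.0,"tz": 0.0,"wx": 0.0,"wy": 0.0,"wz": 0.05,"claw": -0.9},
  {"tx": 0.0,"ty": 0.0,"tz": 0.0,"wx": 0.0,"wy": 0.0,"wz": 0.0,"claw": -0.9},
])

```text
clock: 5.75
tool_pos: [0.4744, 0.0893, 0.0967]
eef_rot: [0.997, 0.082, -0.0, 0.0]
contact_force: [2.5, -0.2, -11.4]
opening: 0.143
finger_force: 30.0
```

```bash
cat > st.py <<'E'
from plant import r
from scipy.spatial.transform import Rotation as R
s=r.get_state(); y=(R.from_quat(s["eef_rot"])*R.from_euler('x',180,degrees=True).inv()).as_euler('ZYX')[0]
print(s["tool_pos"].round(4),"F",s["contact_force"].round(1),"M",s["moment"].round(2),"turn",round(y+.148,3),s["finger_force"].round(1),s["opening"].round(3))
E
python3 st.py
```

```text
Traceback (most recent call last):
  File "st.py", line 4, in <module>
    print(s["tool_pos"].round(4),"F",s["contact_force"].round(1),"M",s["moment"].round(2),"turn",round(y+.148,3),s["finger_force"].round(1),s["opening"].round(3))
                                                                                                                 ^^^^^^^^^^^^^^^^^^^^^^^
AttributeError: 'float' object has no attribute 'round'
```

>>> drive_tool([
  {"tx": 0.03,"ty": 0.0,"tz": 0.0,"wx": 0.0,"wy": 0.0,"wz": 0.05,"claw": -0.9},
  {"tx": 0.0,"ty": 0.0,"tz": 0.0,"wx": 0.0,"wy": 0.0,"wz": 0.05,"claw": -0.9},
  {"tx": 0.0,"ty": 0.0,"tz": 0.0,"wx": 0.0,"wy": 0.0,"wz": 0.05,"claw": -0.9},
  {"tx": 0.0,"ty": 0.0,"tz": 0.0,"wx": 0.0,"wy": 0.0,"wz": 0.05,"claw": -0.9},
  {"tx": 0.0,"ty": 0.0,"tz": 0.0,"wx": 0.0,"wy": 0.0,"wz": 0.05,"claw": -0.9},
  {"tx": 0.0,"ty": 0.0,"tz": 0.0,"wx": 0.0,"wy": 0.0,"wz": 0.05,"claw": -0.9},
  {"tx": 0.0,"ty": 0.0,"tz": 0.0,"wx": 0.0,"wy": 0.0,"wz": 0.05,"claw": -0.9},
  {"tx": 0.0,"ty": 0.0,"tz": 0.0,"wx": 0.0,"wy": 0.0,"wz": 0.0,"claw": -0.9},
])

```text
clock: 6.55
tool_pos: [0.4749, 0.0893, 0.0966]
eef_rot: [0.965, 0.263, -0.0, 0.0]
contact_force: [0.1, -1.0, -11.4]
opening: 0.147
finger_force: 30.0
```

```bash
sed -i 's/s\["finger_force"\].*/s["finger_force"],s["opening"])/' st.py; python3 st.py
```

```text
[0.4749 0.0893 0.0966] F [  0.1  -1.  -11.4] M [-0.21 -0.19  0.07] turn 0.68 29.997598892077804 0.1465368048530081
```

>>> drive_tool([
  {"tx": 0.0,"ty": 0.0,"tz": 0.0,"wx": 0.0,"wy": 0.0,"wz": 0.06,"claw": -0.9},
  {"tx": 0.0,"ty": 0.0,"tz": 0.0,"wx": 0.0,"wy": 0.0,"wz": 0.055,"claw": -0.9},
  {"tx": 0.0,"ty": 0.0,"tz": 0.0,"wx": 0.0,"wy": 0.0,"wz": 0.0,"claw": -0.9},
  {"tx": 0.0,"ty": 0.0,"tz": -0.05,"wx": 0.0,"wy": 0.0,"wz": 0.0,"claw": -0.9},
  {"tx": 0.0,"ty": 0.0,"tz": -0.05,"wx": 0.0,"wy": 0.0,"wz": 0.0,"claw": -0.9},
  {"tx": 0.0,"ty": 0.0,"tz": -0.05,"wx": 0.0,"wy": 0.0,"wz": 0.0,"claw": -0.9},
  {"tx": 0.0,"ty": 0.0,"tz": 0.0,"wx": 0.0,"wy": 0.0,"wz": 0.0,"claw": -0.9},
  {"tx": 0.0,"ty": 0.0,"tz": 0.0,"wx": 0.0,"wy": 0.0,"wz": 0.0,"claw": -0.9},
])

```text
clock: 7.35
tool_pos: [0.4751, 0.0894, 0.0931]
eef_rot: [0.948, 0.319, 0.0, 0.0]
contact_force: [-2.3, -1.7, 6.7]
opening: 0.143
finger_force: 30.0
```

```bash
python3 st.py
```

```text
[0.4751 0.0894 0.0931] F [-2.3 -1.7  6.7] M [-0.54  0.46  0.01] turn 0.798 30.000900523737073 0.14261450645810309
```

It's on the rim (Fz +6.7). I'll ease up and ride lightly in small turns.

>>> drive_tool([
  {"tx": 0.0,"ty": 0.0,"tz": 0.02,"wx": 0.0,"wy": 0.0,"wz": 0.0,"claw": -0.9},
  {"tx": 0.0,"ty": 0.0,"tz": 0.0,"wx": 0.0,"wy": 0.0,"wz": 0.03,"claw": -0.9},
  {"tx": 0.0,"ty": 0.0,"tz": 0.0,"wx": 0.0,"wy": 0.0,"wz": 0.03,"claw": -0.9},
  {"tx": 0.0,"ty": 0.0,"tz": 0.0,"wx": 0.0,"wy": 0.0,"wz": 0.0,"claw": -0.9},
  {"tx": 0.0,"ty": 0.0,"tz": 0.0,"wx": 0.0,"wy": 0.0,"wz": 0.0,"claw": -0.9},
  {"tx": 0.0,"ty": 0.0,"tz": 0.0,"wx": 0.0,"wy": 0.0,"wz": 0.0,"claw": -0.9},
  {"tx": 0.0,"ty": 0.0,"tz": 0.0,"wx": 0.0,"wy": 0.0,"wz": 0.0,"claw": -0.9},
  {"tx": 0.0,"ty": 0.0,"tz": 0.0,"wx": 0.0,"wy": 0.0,"wz": 0.0,"claw": -0.9},
])

```text
clock: 8.15
tool_pos: [0.4754, 0.0893, 0.0931]
eef_rot: [0.937, 0.349, 0.0, 0.0]
contact_force: [-1.9, -2.2, 5.8]
opening: 0.143
finger_force: 30.0
```

```bash
python3 st.py
```

```text
[0.4754 0.0893 0.0931] F [-1.9 -2.2  5.8] M [-0.65  0.46  0.02] turn 0.862 30.00090287066996 0.1431942967456101
```

>>> drive_tool([
  {"tx": 0.0,"ty": 0.0,"tz": 0.03,"wx": 0.0,"wy": 0.0,"wz": 0.0,"claw": -0.9},
  {"tx": 0.0,"ty": 0.0,"tz": 0.0,"wx": 0.0,"wy": 0.0,"wz": 0.03,"claw": -0.9},
  {"tx": 0.0,"ty": 0.0,"tz": 0.0,"wx": 0.0,"wy": 0.0,"wz": 0.03,"claw": -0.9},
  {"tx": 0.0,"ty": 0.0,"tz": 0.0,"wx": 0.0,"wy": 0.0,"wz": 0.0,"claw": -0.9},
  {"tx": 0.0,"ty": 0.0,"tz": 0.0,"wx": 0.0,"wy": 0.0,"wz": 0.0,"claw": -0.9},
  {"tx": 0.0,"ty": 0.0,"tz": 0.0,"wx": 0.0,"wy": 0.0,"wz": 0.0,"claw": -0.9},
  {"tx": 0.0,"ty": 0.0,"tz": 0.0,"wx": 0.0,"wy": 0.0,"wz": 0.0,"claw": -0.9},
  {"tx": 0.0,"ty": 0.0,"tz": 0.0,"wx": 0.0,"wy": 0.0,"wz": 0.0,"claw": -0.9},
])

```text
clock: 8.95
tool_pos: [0.4751, 0.0896, 0.0936]
eef_rot: [0.926, 0.378, -0.0, 0.0]
contact_force: [-1.1, -2.4, -7.0]
opening: 0.147
finger_force: 30.0
```

```bash
python3 st.py
```

```text
[0.4751 0.0896 0.0936] F [-1.1 -2.4 -7. ] M [-0.74  0.04  0.07] turn 0.924 29.99884712509811 0.1470464692243438
```

>>> drive_tool([
  {"tx": 0.0,"ty": 0.0,"tz": -0.02,"wx": 0.0,"wy": 0.0,"wz": 0.0,"claw": -0.9},
  {"tx": 0.0,"ty": 0.0,"tz": 0.0,"wx": 0.0,"wy": 0.0,"wz": 0.0,"claw": -0.9},
  {"tx": 0.0,"ty": 0.0,"tz": 0.0,"wx": 0.0,"wy": 0.0,"wz": 0.0,"claw": -0.9},
  {"tx": 0.0,"ty": 0.0,"tz": 0.0,"wx": 0.0,"wy": 0.0,"wz": 0.0,"claw": -0.9},
  {"tx": 0.0,"ty": 0.0,"tz": 0.0,"wx": 0.0,"wy": 0.0,"wz": 0.0,"claw": -0.9},
  {"tx": 0.0,"ty": 0.0,"tz": 0.0,"wx": 0.0,"wy": 0.0,"wz": 0.0,"claw": -0.9},
  {"tx": 0.0,"ty": 0.0,"tz": 0.0,"wx": 0.0,"wy": 0.0,"wz": 0.0,"claw": -0.9},
  {"tx": 0.0,"ty": 0.0,"tz": 0.0,"wx": 0.0,"wy": 0.0,"wz": 0.0,"claw": -0.9},
])

```text
clock: 9.75
tool_pos: [0.4752, 0.0896, 0.0932]
eef_rot: [0.926, 0.378, -0.0, 0.0]
contact_force: [-1.4, -3.5, 0.2]
opening: 0.142
finger_force: 30.0
```

```bash
python3 st.py
```

```text
[0.4752 0.0896 0.0932] F [-1.4 -3.5  0.2] M [-0.81  0.38  0.06] turn 0.924 30.000040596351027 0.1418967915728641
```

Confirmed on the front hump, so the notch is around 1.1–1.4 rad. I'll turn further while riding.

>>> drive_tool([
  {"tx": 0.0,"ty": 0.0,"tz": 0.0,"wx": 0.0,"wy": 0.0,"wz": 0.03,"claw": -0.9},
  {"tx": 0.0,"ty": 0.0,"tz": 0.0,"wx": 0.0,"wy": 0.0,"wz": 0.03,"claw": -0.9},
  {"tx": 0.0,"ty": 0.0,"tz": 0.0,"wx": 0.0,"wy": 0.0,"wz": 0.03,"claw": -0.9},
  {"tx": 0.0,"ty": 0.0,"tz": 0.0,"wx": 0.0,"wy": 0.0,"wz": 0.03,"claw": -0.9},
  {"tx": 0.0,"ty": 0.0,"tz": 0.0,"wx": 0.0,"wy": 0.0,"wz": 0.0,"claw": -0.9},
  {"tx": 0.0,"ty": 0.0,"tz": 0.0,"wx": 0.0,"wy": 0.0,"wz": 0.0,"claw": -0.9},
  {"tx": 0.0,"ty": 0.0,"tz": 0.0,"wx": 0.0,"wy": 0.0,"wz": 0.0,"claw": -0.9},
  {"tx": 0.0,"ty": 0.0,"tz": 0.0,"wx": 0.0,"wy": 0.0,"wz": 0.0,"claw": -0.9},
])

```text
clock: 10.55
tool_pos: [0.4752, 0.0896, 0.0929]
eef_rot: [0.9, 0.436, -0.0, -0.0]
contact_force: [-1.3, -3.8, -9.5]
opening: 0.142
finger_force: 30.0
```

```bash
python3 st.py
```

```text
[0.4752 0.0896 0.0929] F [-1.3 -3.8 -9.5] M [-0.88  0.01  0.09] turn 1.05 29.99835379421711 0.14158661919278806
```

The support has gone (Fz -9.5), so the pin should be over the notch. Lowering to confirm.

>>> drive_tool([
  {"tx": 0.0,"ty": 0.0,"tz": -0.03,"wx": 0.0,"wy": 0.0,"wz": 0.0,"claw": -0.9},
  {"tx": 0.0,"ty": 0.0,"tz": -0.03,"wx": 0.0,"wy": 0.0,"wz": 0.0,"claw": -0.9},
  {"tx": 0.0,"ty": 0.0,"tz": -0.02,"wx": 0.0,"wy": 0.0,"wz": 0.0,"claw": -0.9},
  {"tx": 0.0,"ty": 0.0,"tz": 0.0,"wx": 0.0,"wy": 0.0,"wz": 0.0,"claw": -0.9},
  {"tx": 0.0,"ty": 0.0,"tz": 0.0,"wx": 0.0,"wy": 0.0,"wz": 0.0,"claw": -0.9},
  {"tx": 0.0,"ty": 0.0,"tz": 0.0,"wx": 0.0,"wy": 0.0,"wz": 0.0,"claw": -0.9},
  {"tx": 0.0,"ty": 0.0,"tz": 0.0,"wx": 0.0,"wy": 0.0,"wz": 0.0,"claw": -0.9},
  {"tx": 0.0,"ty": 0.0,"tz": 0.0,"wx": 0.0,"wy": 0.0,"wz": 0.0,"claw": -0.9},
])

```text
clock: 11.35
tool_pos: [0.4753, 0.0897, 0.0913]
eef_rot: [0.9, 0.436, 0.0, 0.0]
contact_force: [-2.8, -3.3, 6.2]
opening: 0.146
finger_force: 30.0
```

```bash
python3 st.py
```

```text
[0.4753 0.0897 0.0913] F [-2.8 -3.3  6.2] M [-0.86  0.54  0.23] turn 1.05 30.00089306384325 0.146310414701705
```

Supported at about 10 mm of lift with Mz +0.23, so it's on the notch's lead-in edge and the middle is further anticlockwise. I'll ease up, turn a little and lower again.

>>> drive_tool([
  {"tx": 0.0,"ty": 0.0,"tz": 0.04,"wx": 0.0,"wy": 0.0,"wz": 0.0,"claw": -0.9},
  {"tx": 0.0,"ty": 0.0,"tz": 0.0,"wx": 0.0,"wy": 0.0,"wz": 0.03,"claw": -0.9},
  {"tx": 0.0,"ty": 0.0,"tz": 0.0,"wx": 0.0,"wy": 0.0,"wz": 0.03,"claw": -0.9},
  {"tx": 0.0,"ty": 0.0,"tz": 0.0,"wx": 0.0,"wy": 0.0,"wz": 0.0,"claw": -0.9},
  {"tx": 0.0,"ty": 0.0,"tz": -0.02,"wx": 0.0,"wy": 0.0,"wz": 0.0,"claw": -0.9},
  {"tx": 0.0,"ty": 0.0,"tz": -0.02,"wx": 0.0,"wy": 0.0,"wz": 0.0,"claw": -0.9},
  {"tx": 0.0,"ty": 0.0,"tz": 0.0,"wx": 0.0,"wy": 0.0,"wz": 0.0,"claw": -0.9},
  {"tx": 0.0,"ty": 0.0,"tz": 0.0,"wx": 0.0,"wy": 0.0,"wz": 0.0,"claw": -0.9},
])

```text
clock: 12.15
tool_pos: [0.4753, 0.0896, 0.0906]
eef_rot: [0.886, 0.464, -0.0, 0.0]
contact_force: [-0.6, -3.2, -10.0]
opening: 0.143
finger_force: 30.0
```

```bash
python3 st.py
```

```text
[0.4753 0.0896 0.0906] F [ -0.6  -3.2 -10. ] M [-0.84  0.07  0.03] turn 1.112 29.998603435233235 0.14313470557021127
```

Free again and lower (Fz -10). I'll continue down.

>>> drive_tool([
  {"tx": 0.0,"ty": 0.0,"tz": -0.02,"wx": 0.0,"wy": 0.0,"wz": 0.0,"claw": -0.9},
  {"tx": 0.0,"ty": 0.0,"tz": -0.02,"wx": 0.0,"wy": 0.0,"wz": 0.0,"claw": -0.9},
  {"tx": 0.0,"ty": 0.0,"tz": -0.02,"wx": 0.0,"wy": 0.0,"wz": 0.0,"claw": -0.9},
  {"tx": 0.0,"ty": 0.0,"tz": 0.0,"wx": 0.0,"wy": 0.0,"wz": 0.0,"claw": -0.9},
  {"tx": 0.0,"ty": 0.0,"tz": 0.0,"wx": 0.0,"wy": 0.0,"wz": 0.0,"claw": -0.9},
  {"tx": 0.0,"ty": 0.0,"tz": 0.0,"wx": 0.0,"wy": 0.0,"wz": 0.0,"claw": -0.9},
  {"tx": 0.0,"ty": 0.0,"tz": 0.0,"wx": 0.0,"wy": 0.0,"wz": 0.0,"claw": -0.9},
  {"tx": 0.0,"ty": 0.0,"tz": 0.0,"wx": 0.0,"wy": 0.0,"wz": 0.0,"claw": -0.9},
])

```text
clock: 12.95
tool_pos: [0.4753, 0.0896, 0.0895]
eef_rot: [0.886, 0.464, 0.0, 0.0]
contact_force: [-3.2, -3.6, 6.4]
opening: 0.148
finger_force: 30.0
```

```bash
python3 st.py
```

```text
[0.4753 0.0896 0.0895] F [-3.2 -3.6  6.4] M [-0.89  0.55  0.09] turn 1.112 30.000967914238572 0.14760973351090423
```

It's seated on the notch floor, 4 mm below the rim. I'll relax the load and open.

>>> drive_tool([
  {"tx": -0.02,"ty": -0.03,"tz": 0.03,"wx": 0.0,"wy": 0.0,"wz": 0.0,"claw": -0.9},
  {"tx": 0.0,"ty": 0.0,"tz": 0.0,"wx": 0.0,"wy": 0.0,"wz": 0.0,"claw": -0.9},
  {"tx": 0.0,"ty": 0.0,"tz": 0.0,"wx": 0.0,"wy": 0.0,"wz": 0.0,"claw": -0.7},
  {"tx": 0.0,"ty": 0.0,"tz": 0.0,"wx": 0.0,"wy": 0.0,"wz": 0.0,"claw": -0.6},
  {"tx": 0.0,"ty": 0.0,"tz": 0.0,"wx": 0.0,"wy": 0.0,"wz": 0.0,"claw": -0.5},
  {"tx": 0.0,"ty": 0.0,"tz": 0.0,"wx": 0.0,"wy": 0.0,"wz": 0.0,"claw": -0.3},
  {"tx": 0.0,"ty": 0.0,"tz": 0.0,"wx": 0.0,"wy": 0.0,"wz": 0.0,"claw": -0.2},
  {"tx": 0.0,"ty": 0.0,"tz": 0.0,"wx": 0.0,"wy": 0.0,"wz": 0.0,"claw": -0.2},
])

```text
clock: 13.75
tool_pos: [0.4748, 0.0888, 0.0899]
eef_rot: [0.886, 0.464, 0.0, 0.0]
contact_force: [-0.1, -0.4, 0.6]
opening: 0.398
finger_force: 0.0
```

>>> drive_tool([
  {"tx": 0.0,"ty": 0.0,"tz": 0.3,"wx": 0.0,"wy": 0.0,"wz": 0.0,"claw": -0.2},
  {"tx": 0.0,"ty": 0.0,"tz": 0.5,"wx": 0.0,"wy": 0.0,"wz": 0.0,"claw": -0.2},
  {"tx": 0.0,"ty": 0.0,"tz": 0.7,"wx": 0.0,"wy": 0.0,"wz": 0.0,"claw": -0.2},
  {"tx": 0.0,"ty": 0.0,"tz": 0.7,"wx": 0.0,"wy": 0.0,"wz": 0.0,"claw": -0.2},
  {"tx": 0.3,"ty": -0.9,"tz": 0.7,"wx": 0.0,"wy": 0.0,"wz": -0.13,"claw": -0.2},
  {"tx": 0.3,"ty": -0.9,"tz": 0.2,"wx": 0.0,"wy": 0.0,"wz": -0.13,"claw": -0.2},
  {"tx": 0.3,"ty": -0.9,"tz": 0.2,"wx": 0.0,"wy": 0.0,"wz": -0.13,"claw": -0.2},
  {"tx": 0.3,"ty": -0.9,"tz": 0.2,"wx": 0.0,"wy": 0.0,"wz": -0.13,"claw": -0.2},
])

```text
clock: 14.55
tool_pos: [0.5108, -0.0204, 0.196]
eef_rot: [0.979, 0.206, 0.0, -0.0]
contact_force: [0.3, -0.5, 0.1]
opening: 0.398
finger_force: 0.0
```

```bash
python3 st.py; python3 - <<'E'
from plant import vision
from h import *
o=np.array([.5385,.0794]); a=-.148; R=np.array([[np.cos(a),-np.sin(a)],[np.sin(a),np.cos(a)]])
for n in("scene","top"):
    s=vision.snapshot(n); np.savez(n+"2.npz",**s); P=pts(s); loc=(P[...,:2]-o)@R
    k=(P[...,2]>.085)&(P[...,2]<.125)&(abs(loc[...,0]+.065)<.035)&(abs(loc[...,1])<.035)
    q=loc[k]; print(n,"knob",k.sum(),P[k].mean(0), "z95",np.percentile(P[k][:,2],95) if k.any() else 0)
    if len(q)>5:
        w,v=np.linalg.eigh(np.cov(q.T)); print("bar angle",np.arctan(v[1,1]/v[0,1]))
    f=(P[...,2]>.069)&(P[...,2]<.083)&(loc[...,0]>-.03)&(loc[...,0]<.08)&(abs(loc[...,1])<.09)&(np.ptp(s["image"].astype(int),axis=2)<50)
    print("fin",f.sum(),np.median(loc[f],0),np.median(P[f],0))
s=dict(np.load("scene2.npz"))
cv2.imwrite("pics/scene2.png",cv2.resize(s["image"][150:270,260:420],None,fx=5,fy=5,interpolation=2))
E
```

```text
[ 0.5108 -0.0204  0.196 ] F [ 0.3 -0.5  0.1] M [-0.   -0.02  0.06] turn 0.562 0.0 0.39755502137549603
scene knob 126 [0.47999005 0.0880511  0.10272164] z95 0.11105269601841988
bar angle 1.113346518437651
fin 89 [0.03406104 0.04921289] [0.57943131 0.12426709 0.07444886]
top knob 87 [0.47506846 0.08891993 0.10819181] z95 0.1139616766463015
bar angle 1.1270332946378672
fin 93 [0.0306046  0.05017878] [0.5768903  0.12519363 0.07654485]
```

View pics/scene2.png

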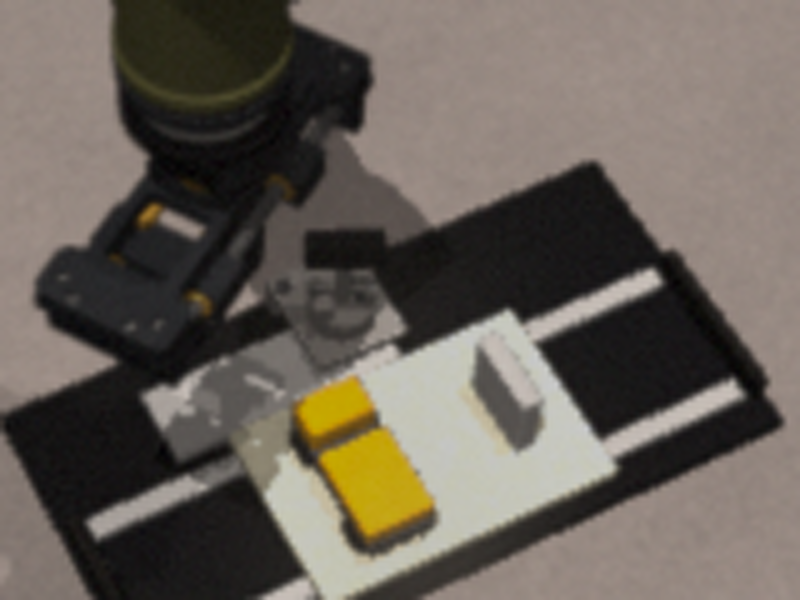

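The knob stands at about 1.12 rad, raised and released. The fin is at about (0.578, 0.125), at crop (505,390). I'll go and grip it.

>>> drive_tool([
  {"tx": 0.37,"ty": 0.81,"tz": 0.0,"wx": 0.0,"wy": 0.0,"wz": -0.134,"claw": 0.0},
  {"tx": 0.37,"ty": 0.81,"tz": 0.0,"wx": 0.0,"wy": 0.0,"wz": -0.134,"claw": 0.0},
  {"tx": 0.37,"ty": 0.81,"tz": 0.0,"wx": 0.0,"wy": 0.0,"wz": -0.134,"claw": 0.0},
  {"tx": 0.37,"ty": 0.81,"tz": 0.0,"wx": 0.0,"wy": 0.0,"wz": -0.134,"claw": 0.0},
  {"tx": 0.37,"ty": 0.81,"tz": 0.0,"wx": 0.0,"wy": 0.0,"wz": 0.0,"claw": 0.0},
  {"tx": 0.37,"ty": 0.81,"tz": 0.0,"wx": 0.0,"wy": 0.0,"wz": 0.0,"claw": 0.0},
  {"tx": 0.0,"ty": 0.0,"tz": 0.0,"wx": 0.0,"wy": 0.0,"wz": 0.0,"claw": 0.0},
  {"tx": 0.0,"ty": 0.0,"tz": 0.0,"wx": 0.0,"wy": 0.0,"wz": 0.0,"claw": 0.0},
])

```text
clock: 15.45
tool_pos: [0.5764, 0.1273, 0.1948]
eef_rot: [0.998, -0.069, -0.001, 0.0]
contact_force: [-0.6, -0.4, -0.5]
opening: 0.502
finger_force: 0.0
```

```bash
python3 st.py
```

```text
[0.5764 0.1273 0.1948] F [-0.6 -0.4 -0.5] M [0.03 0.04 0.01] turn 0.009 0.0 0.5021715833450016
```

>>> drive_tool([
  {"tx": 0.05,"ty": -0.08,"tz": -0.8,"wx": 0.0,"wy": 0.0,"wz": 0.0,"claw": 0.0},
  {"tx": 0.0,"ty": 0.0,"tz": -0.8,"wx": 0.0,"wy": 0.0,"wz": 0.0,"claw": 0.0},
  {"tx": 0.0,"ty": 0.0,"tz": -0.8,"wx": 0.0,"wy": 0.0,"wz": 0.0,"claw": 0.0},
  {"tx": 0.0,"ty": 0.0,"tz": -0.8,"wx": 0.0,"wy": 0.0,"wz": 0.0,"claw": 0.0},
  {"tx": 0.0,"ty": 0.0,"tz": -0.7,"wx": 0.0,"wy": 0.0,"wz": 0.0,"claw": 0.0},
  {"tx": 0.0,"ty": 0.0,"tz": -0.7,"wx": 0.0,"wy": 0.0,"wz": 0.0,"claw": 0.0},
  {"tx": 0.0,"ty": 0.0,"tz": 0.0,"wx": 0.0,"wy": 0.0,"wz": 0.0,"claw": 0.0},
  {"tx": 0.0,"ty": 0.0,"tz": 0.0,"wx": 0.0,"wy": 0.0,"wz": 0.0,"claw": 0.0},
], force=8)

```text
clock: 16.25
tool_pos: [0.5784, 0.1229, 0.0572]
eef_rot: [0.997, -0.071, -0.0, 0.0]
contact_force: [0.2, -0.1, -0.8]
opening: 0.501
finger_force: 0.0
```

>>> drive_tool([
  {"tx": 0.0,"ty": 0.0,"tz": 0.0,"wx": 0.0,"wy": 0.0,"wz": 0.0,"claw": -0.2},
  {"tx": 0.0,"ty": 0.0,"tz": 0.0,"wx": 0.0,"wy": 0.0,"wz": 0.0,"claw": -0.35},
  {"tx": 0.0,"ty": 0.0,"tz": 0.0,"wx": 0.0,"wy": 0.0,"wz": 0.0,"claw": -0.45},
  {"tx": 0.0,"ty": 0.0,"tz": 0.0,"wx": 0.0,"wy": 0.0,"wz": 0.0,"claw": -0.55},
  {"tx": 0.0,"ty": 0.0,"tz": 0.0,"wx": 0.0,"wy": 0.0,"wz": 0.0,"claw": -0.6},
  {"tx": 0.0,"ty": 0.0,"tz": 0.0,"wx": 0.0,"wy": 0.0,"wz": 0.0,"claw": -0.65},
  {"tx": 0.0,"ty": 0.0,"tz": 0.0,"wx": 0.0,"wy": 0.0,"wz": 0.0,"claw": -0.7},
  {"tx": 0.0,"ty": 0.0,"tz": 0.0,"wx": 0.0,"wy": 0.0,"wz": 0.0,"claw": -0.8},
], force=8)

```text
clock: 17.05
tool_pos: [0.5789, 0.1247, 0.0569]
eef_rot: [0.998, -0.071, 0.0, -0.0]
contact_force: [-0.8, 1.2, 0.5]
opening: 0.155
finger_force: 8.0
```

```bash
python3 st.py
```

```text
[0.5789 0.1247 0.0569] F [-0.8  1.2  0.5] M [ 0.31  0.06 -0.08] turn 0.007 7.998104228172451 0.1552922721497887
```

>>> drive_tool([
  {"tx": 0.005,"ty": 0.03,"tz": 0.0,"wx": 0.0,"wy": 0.0,"wz": 0.0,"claw": -0.9},
  {"tx": 0.005,"ty": 0.03,"tz": 0.0,"wx": 0.0,"wy": 0.0,"wz": 0.0,"claw": -0.9},
  {"tx": 0.005,"ty": 0.03,"tz": 0.0,"wx": 0.0,"wy": 0.0,"wz": 0.0,"claw": -0.9},
  {"tx": 0.0,"ty": 0.0,"tz": 0.0,"wx": 0.0,"wy": 0.0,"wz": 0.0,"claw": -0.9},
  {"tx": 0.0,"ty": 0.0,"tz": 0.0,"wx": 0.0,"wy": 0.0,"wz": 0.0,"claw": -0.9},
  {"tx": 0.0,"ty": 0.0,"tz": 0.0,"wx": 0.0,"wy": 0.0,"wz": 0.0,"claw": -0.9},
  {"tx": 0.0,"ty": 0.0,"tz": 0.0,"wx": 0.0,"wy": 0.0,"wz": 0.0,"claw": -0.9},
  {"tx": 0.0,"ty": 0.0,"tz": 0.0,"wx": 0.0,"wy": 0.0,"wz": 0.0,"claw": -0.9},
], force=12)

```text
clock: 17.85
tool_pos: [0.5792, 0.1268, 0.0569]
eef_rot: [0.997, -0.071, -0.0, 0.0]
contact_force: [-1.3, -2.3, 3.3]
opening: 0.153
finger_force: 12.0
```

Moving with only about 2–3 N of friction. I'll slide at about 0.1 m/s.

>>> drive_tool([
  {"tx": 0.02,"ty": 0.13,"tz": 0.0,"wx": 0.0,"wy": 0.0,"wz": 0.0,"claw": -0.9},
  {"tx": 0.04,"ty": 0.27,"tz": 0.0,"wx": 0.0,"wy": 0.0,"wz": 0.0,"claw": -0.9},
  {"tx": 0.05,"ty": 0.34,"tz": 0.0,"wx": 0.0,"wy": 0.0,"wz": 0.0,"claw": -0.9},
  {"tx": 0.05,"ty": 0.34,"tz": 0.0,"wx": 0.0,"wy": 0.0,"wz": 0.0,"claw": -0.9},
  {"tx": 0.05,"ty": 0.34,"tz": 0.0,"wx": 0.0,"wy": 0.0,"wz": 0.0,"claw": -0.9},
  {"tx": 0.05,"ty": 0.34,"tz": 0.0,"wx": 0.0,"wy": 0.0,"wz": 0.0,"claw": -0.9},
  {"tx": 0.05,"ty": 0.34,"tz": 0.0,"wx": 0.0,"wy": 0.0,"wz": 0.0,"claw": -0.9},
  {"tx": 0.03,"ty": 0.2,"tz": 0.0,"wx": 0.0,"wy": 0.0,"wz": 0.0,"claw": -0.9},
])

```text
clock: 18.65
tool_pos: [0.5897, 0.1978, 0.0569]
eef_rot: [0.998, -0.07, 0.0, -0.001]
contact_force: [-1.1, -3.7, 4.3]
opening: 0.159
finger_force: 12.0
```

>>> drive_tool([
  {"tx": 0.015,"ty": 0.1,"tz": 0.0,"wx": 0.0,"wy": 0.0,"wz": 0.0,"claw": -0.9},
  {"tx": 0.015,"ty": 0.1,"tz": 0.0,"wx": 0.0,"wy": 0.0,"wz": 0.0,"claw": -0.9},
  {"tx": 0.015,"ty": 0.1,"tz": 0.0,"wx": 0.0,"wy": 0.0,"wz": 0.0,"claw": -0.9},
  {"tx": 0.015,"ty": 0.1,"tz": 0.0,"wx": 0.0,"wy": 0.0,"wz": 0.0,"claw": -0.9},
  {"tx": 0.008,"ty": 0.06,"tz": 0.0,"wx": 0.0,"wy": 0.0,"wz": 0.0,"claw": -0.9},
  {"tx": 0.008,"ty": 0.05,"tz": 0.0,"wx": 0.0,"wy": 0.0,"wz": 0.0,"claw": -0.9},
  {"tx": 0.0,"ty": 0.0,"tz": 0.0,"wx": 0.0,"wy": 0.0,"wz": 0.0,"claw": -0.9},
  {"tx": 0.0,"ty": 0.0,"tz": 0.0,"wx": 0.0,"wy": 0.0,"wz": 0.0,"claw": -0.9},
])

```text
clock: 19.45
tool_pos: [0.5918, 0.2116, 0.0569]
eef_rot: [0.998, -0.071, 0.0, -0.0]
contact_force: [-0.5, -1.6, 4.2]
opening: 0.157
finger_force: 12.0
```

>>> drive_tool([
  {"tx": 0.005,"ty": 0.03,"tz": 0.0,"wx": 0.0,"wy": 0.0,"wz": 0.0,"claw": -0.9},
  {"tx": 0.005,"ty": 0.03,"tz": 0.0,"wx": 0.0,"wy": 0.0,"wz": 0.0,"claw": -0.9},
  {"tx": 0.005,"ty": 0.03,"tz": 0.0,"wx": 0.0,"wy": 0.0,"wz": 0.0,"claw": -0.9},
  {"tx": 0.0,"ty": 0.02,"tz": 0.0,"wx": 0.0,"wy": 0.0,"wz": 0.0,"claw": -0.9},
  {"tx": 0.0,"ty": 0.0,"tz": 0.0,"wx": 0.0,"wy": 0.0,"wz": 0.0,"claw": -0.9},
  {"tx": 0.0,"ty": 0.0,"tz": 0.0,"wx": 0.0,"wy": 0.0,"wz": 0.0,"claw": -0.9},
  {"tx": 0.0,"ty": 0.0,"tz": 0.0,"wx": 0.0,"wy": 0.0,"wz": 0.0,"claw": -0.9},
  {"tx": 0.0,"ty": 0.0,"tz": 0.0,"wx": 0.0,"wy": 0.0,"wz": 0.0,"claw": -0.9},
])

```text
clock: 20.25
tool_pos: [0.5921, 0.2138, 0.0569]
eef_rot: [0.997, -0.071, -0.0, 0.0]
contact_force: [-0.8, -2.6, 6.0]
opening: 0.159
finger_force: 12.0
```

>>> drive_tool([
  {"tx": 0.005,"ty": 0.03,"tz": 0.0,"wx": 0.0,"wy": 0.0,"wz": 0.0,"claw": -0.9},
  {"tx": 0.005,"ty": 0.03,"tz": 0.0,"wx": 0.0,"wy": 0.0,"wz": 0.0,"claw": -0.9},
  {"tx": 0.0,"ty": 0.03,"tz": 0.0,"wx": 0.0,"wy": 0.0,"wz": 0.0,"claw": -0.9},
  {"tx": 0.0,"ty": 0.0,"tz": 0.0,"wx": 0.0,"wy": 0.0,"wz": 0.0,"claw": -0.9},
  {"tx": 0.0,"ty": 0.0,"tz": 0.0,"wx": 0.0,"wy": 0.0,"wz": 0.0,"claw": -0.9},
  {"tx": 0.0,"ty": 0.0,"tz": 0.0,"wx": 0.0,"wy": 0.0,"wz": 0.0,"claw": -0.9},
  {"tx": 0.0,"ty": 0.0,"tz": 0.0,"wx": 0.0,"wy": 0.0,"wz": 0.0,"claw": -0.9},
  {"tx": 0.0,"ty": 0.0,"tz": 0.0,"wx": 0.0,"wy": 0.0,"wz": 0.0,"claw": -0.9},
])

```text
clock: 21.05
tool_pos: [0.5921, 0.2138, 0.0568]
eef_rot: [0.997, -0.072, -0.001, 0.002]
contact_force: [-1.9, -7.1, 7.1]
opening: 0.157
finger_force: 12.0
```

The tray has stopped advancing and force is building, so it's at the end stop. I'll unload, open and retreat upward.

>>> drive_tool([
  {"tx": 0.0,"ty": -0.05,"tz": 0.0,"wx": 0.0,"wy": 0.0,"wz": 0.0,"claw": -0.9},
  {"tx": 0.0,"ty": 0.0,"tz": 0.0,"wx": 0.0,"wy": 0.0,"wz": 0.0,"claw": -0.9},
  {"tx": 0.0,"ty": 0.0,"tz": 0.0,"wx": 0.0,"wy": 0.0,"wz": 0.0,"claw": -0.7},
  {"tx": 0.0,"ty": 0.0,"tz": 0.0,"wx": 0.0,"wy": 0.0,"wz": 0.0,"claw": -0.5},
  {"tx": 0.0,"ty": 0.0,"tz": 0.0,"wx": 0.0,"wy": 0.0,"wz": 0.0,"claw": -0.3},
  {"tx": 0.0,"ty": 0.0,"tz": 0.0,"wx": 0.0,"wy": 0.0,"wz": 0.0,"claw": -0.2},
  {"tx": 0.0,"ty": 0.0,"tz": 0.0,"wx": 0.0,"wy": 0.0,"wz": 0.0,"claw": -0.2},
  {"tx": 0.0,"ty": 0.0,"tz": 0.0,"wx": 0.0,"wy": 0.0,"wz": 0.0,"claw": -0.2},
])

```text
clock: 21.85
tool_pos: [0.5924, 0.216, 0.0567]
eef_rot: [0.998, -0.071, -0.0, -0.0]
contact_force: [-0.4, -1.0, -0.8]
opening: 0.396
finger_force: 0.0
```

>>> drive_tool([
  {"tx": 0.0,"ty": 0.0,"tz": 0.3,"wx": 0.0,"wy": 0.0,"wz": 0.0,"claw": -0.2},
  {"tx": 0.0,"ty": 0.0,"tz": 0.6,"wx": 0.0,"wy": 0.0,"wz": 0.0,"claw": -0.2},
  {"tx": 0.0,"ty": 0.0,"tz": 0.9,"wx": 0.0,"wy": 0.0,"wz": 0.0,"claw": -0.2},
  {"tx": 0.0,"ty": 0.0,"tz": 0.9,"wx": 0.0,"wy": 0.0,"wz": 0.0,"claw": -0.2},
  {"tx": 0.0,"ty": 0.0,"tz": 0.9,"wx": 0.0,"wy": 0.0,"wz": 0.0,"claw": -0.2},
  {"tx": 0.0,"ty": 0.0,"tz": 0.9,"wx": 0.0,"wy": 0.0,"wz": 0.0,"claw": -0.2},
  {"tx": 0.0,"ty": 0.0,"tz": 0.3,"wx": 0.0,"wy": 0.0,"wz": 0.0,"claw": -0.2},
  {"tx": 0.0,"ty": 0.0,"tz": 0.0,"wx": 0.0,"wy": 0.0,"wz": 0.0,"claw": -0.2},
])

```text
clock: 22.65
tool_pos: [0.5932, 0.216, 0.2024]
eef_rot: [0.997, -0.071, 0.001, -0.001]
contact_force: [0.4, 0.6, -0.8]
opening: 0.402
finger_force: 0.0
```

```bash
python3 st.py; python3 - <<'E'
from plant import vision
from h import *
o=np.array([.5385,.0794]); a=-.148; R=np.array([[np.cos(a),-np.sin(a)],[np.sin(a),np.cos(a)]])
s=vision.snapshot("scene"); P=pts(s); loc=(P[...,:2]-o)@R
k=(P[...,2]>.085)&(P[...,2]<.125)&(abs(loc[...,0]+.065)<.035)&(abs(loc[...,1])<.035)
q=loc[k]; w,v=np.linalg.eigh(np.cov(q.T)); print(k.sum(),P[k].mean(0),"bar angle",np.arctan(v[1,1]/v[0,1]))
f=(P[...,2]>.069)&(P[...,2]<.083)&(loc[...,0]>-.03)&(loc[...,0]<.08)&(abs(loc[...,1]-.14)<.03)&(np.ptp(s["image"].astype(int),axis=2)<50)
print("fin",f.sum(),np.median(loc[f],0))
cv2.imwrite("pics/end.png",s["image"])
E
```

```text
[0.5932 0.216  0.2024] F [ 0.4  0.6 -0.8] M [ 0.03 -0.02 -0.01] turn 0.006 0.0 0.4023018196660575
127 [0.48018316 0.08818705 0.10270044] bar angle 1.1049899647592114
fin 90 [0.03468023 0.14003329]
```

View pics/end.png

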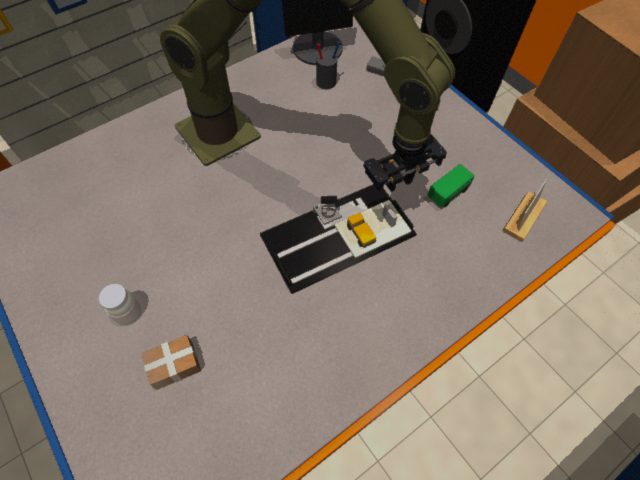

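The final picture shows the tray at its far end (fin at (390,213), 0.090 m from its start) and the knob still turned at (329,203). The other goods haven't moved, and the gripper is clear.

```bash
python3 -c "
from plant import workorder; print(workorder.finish_job())"
```

```text
the job is handed in; nothing more can be done
None
```

The job is handed in (no verdict shown): in the last picture the knob was in its notch at about 1.1 rad, the tray was at its far end stop about 90 mm from the start, and the other goods and the gripper were clear.

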